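# Put the stamping kit back in its desk caddy

## Robot

A 6-joint arm with a two-finger parallel gripper is mounted at the origin on a cart in front of the work surface, level with it; the furniture and walls round the work are solid. World frame = base frame: x ahead of the robot, y to its left, z up, the work surface at z = 0. Lengths are in mm, angles in rad, forces in N, time in s.
With the tool pointing down it reaches from about 400 to 925 mm from the base axis. Payload 3.4 kg.
Tool frame: the origin (TCP) lies midway between the tips of the shut fingers; the grasp point (between the pads) lies 19 mm behind it; z points along the fingers, y is the line along which they close (so a half turn about z gives the same grasp; the last joint's range is limited). The gripper opens to 85 mm and grips with 20 to 120 N. Pads are 22 mm wide; open, the fingers measure 114 mm over their backs; the gripper's body (76 mm by 85 mm) begins 54 mm behind the grasp point. The pads swing forward as they close: fully open they stand 13 mm farther back than shut.
Start: joints at [-1.21, 0.307, 1.506, -0, 1.328, -0.073], TCP at [241.663, -521.757, 231.305] pointing down, gripper open.
Joint ranges: [-3.12, 3.12], [-1.05, 2.28], [0.14, 2.33], [-1.42, 4.57], [0.1, 2.73], [-2.68, 2.68]. Speed limits (rad/s): [2.57, 2.57, 3.14, 3.14, 3.14, 3.14].

## Interface

Orientations are given as a unit quaternion [w, x, y, z].
In Python, from workcell import arm, viewer, hand_in gives the robot as it stands. The module is installed in compiled form; this text tells all that it offers.
- The arm moves only by the tool play_rows, never from a script. Its arguments are lists of equal length, an entry for each row: "delta_pos": the shift along the tool's x, y, z scaled (see below), a list of three; "turn": the turn, a rotation vector about the tool's x, y, z scaled (see below), a list of three; "gripper": the opening, from -1 (shut) to 1 (fully open). In form: {"delta_pos": [[tx, ty, tz], ...], "turn": [[wx, wy, wz], ...], "gripper": [gripper, ...]}. A call has 1 to 5 rows; each row shifts and turns the commanded pose from where the row before left it, along the tool's axes as they then stand; what a row does not reach is not made up. The controller multiplies each number of a shift by 30 cm and each number of a turn by 60 degrees. A row lasts 1/12 s, in which the tool goes at most 41.7 mm and 7.16 degrees, less where a joint would pass 70% of its speed; a pose out of reach is approached as far as the arm can. A call with a number of a shift or a turn outside -1 to 1 is refused whole. A call with a gripper value outside its range is refused whole. The fingers move at their own pace and stop on an object; "grip_force" is the grip in N (left out, the last holds). Time passes only in rows, so rows that do not move let the fingers close. It gives the time, the measured TCP pose, the force, the opening and the grip force at its end, in the units of the state.
- arm.sense(): the state, without advancing time (a new reading comes with each control period).
- viewer.get_image(name): name is "scene" or "top"; returns the picture (400x640x3 uint8, blue, green, red); there is no depth.
- viewer.camera_info(name): a dict with "fx", "fy", "cx", "cy" (pixels), "D" ([k1, k2, p1, p2, k3] as OpenCV has them; the pictures are not rectified), "R" (3x3) and "t" (3): a world point X has camera coordinates R X + t. Camera axes: x right, y down, z forward; pixel columns grow to the right and rows downward; lengths in mm; the calibration is good to about 2 mm. A picture is of the moment at which its call begins. camera_info takes no time and is no camera call.
- hand_in(): hands the job in; it is judged then, once.
The state is a dict: "time": time; "joints": joint angles; "dq": joint speeds; "joint_torque": joint torques, N m; "ee_pos": TCP position; "eef_rot": TCP orientation; "force": force on the tool from outside, world axes, zero at the start; "wrist_torque": the same for the moment, N m; "grip_width": finger opening in mm; "grip_force": force on a finger pad.
Only numpy, scipy, OpenCV 4.12 (cv2) and the standard library are available. Lean on these libraries where they do the work, as an engineer would, in place of code of your own. Each camera call takes 0.05 s, during which the arm holds its last target. There are 200 camera calls.

## Task

Put the stamping kit away in the wooden desk caddy: stand each rubber stamp in its own pocket of the stamp rack, stand the ink bottle in the round well, and lay the fat marker on the pen shelf. One stamp was left standing on the open ink pad; the pad's lid must be fully shut at the end so that it does not dry out. The dropper bottle and the thin ballpen do not belong to the kit: leave them where they are.

Things in the scene. Friction and masses are not known exactly. Their poses are not given: they have to be found in the camera images.
- stamp_1: Wooden hand stamp standing on the ink pad, underside 19.5 mm over the desk: base 24 (x) x 60 (y) x 16 mm, above it a round turned handle 24 mm thick, top at 65 mm; grip it 35 to 62 mm above the underside. Origin: centre of the underside, z up, y along the base. The two stamps are alike, either may go in either pocket.
- stamp_2: Wooden hand stamp of the same shape and size as stamp_1, standing on the desk beside the caddy, within 0.7 m of the robot (others by the bags at the far right are not meant). Origin: centre of the underside, z up, y along the base.
- ink_bottle: Squat dark violet ink bottle, upright beside the caddy, within 0.7 m of the robot (one in the far right corner is not meant): round body 44 mm thick and 40 mm high, black cap 28 mm thick above it, 56 mm high in all. Origin: centre of the underside, z up.
- marker: Fat marker lying on the desk, 19 mm thick, 142 mm long along its y, top at 18 mm. Origin: its underside, at half length.
- caddy: Fixed wooden tray, 188 (x) x 268 (y) mm, walls 20 mm high, ends (y = +-132) 42. Origin: centre of the underside; x away from the robot, y left at yaw 0. Pen shelf along y: floor 12 mm over the desk, centre x = -67, y = 48 mm, 164 mm long, 45 wide between lips 20 mm high. Red ink pad, 104 (x) x 135 (y) mm, fixed in the tray at x = 37, y = 48 mm; top when shut 37 mm over the desk.
- ink_pad_lid (a joint): Lid of the ink pad, rad: 0 shut, 1.92 fully open (up and back, away from the robot). Hinge line along the caddy's y at its x = 86 mm, 22 mm over the desk. Lid 135 mm wide (y about 48), reaching 101 mm from the hinge, its outer face 14 mm off the hinge line (above it when shut, behind it at 1.57). Slight friction: stays when open; pushed forward past about 1.0 it drops shut or is pressed shut.
- stamp_rack: Fixed wooden insert in the caddy, 82 (x) x 88 (y) x 20 mm, with two open pockets, each 74 (x) x 38 (y) x 17 mm deep, centred at y = +21 and -21 mm; pocket floors 3 mm above the underside. Stamps go in with the long side of the base along the rack's x. Origin: centre of the underside, 4 mm over the desk; axes as the caddy's.
- ink_well: Fixed wooden insert in the caddy, 82 (x) x 88 (y) x 21 mm, with one round well 60 mm wide in the middle, its floor 3 mm above the underside. Origin: centre of the underside, which is 4 mm over the desk; axes as the caddy's.
- dropper: Look-alike, to be left: slim brown bottle 33 mm thick with a label and a black rubber dropper bulb, 102 mm high, upright on the desk beside the caddy (not the one at the far right). Origin: centre of the underside.
- ballpen: Look-alike, to be left: thin white ballpen with a black grip, 12 mm thick, 142 mm long along its y, lying on the desk. Origin: its underside, at half length.
Not all that is in view belongs to the job. Leave any blue or green look-alike of the stamp_2 alone.

How it is judged (in metres and radians):
At the end, for the whole second after the job is handed in: Each stamp upright and fully down in a pocket of its own, the ink bottle upright and fully down in the well, the marker flat on the pen shelf between its lips (within 14 mm across, 16 mm along), lid under 0.08 rad, all at rest; dropper upright, it and the ballpen within 30 mm of their start (z of each of stamp_1, stamp_2 in the frame of stamp_rack below 0.008 m and angle between each of stamp_1, stamp_2, ink_bottle's own z axis and vertical below 0.12 rad and angle between the y axis of each of stamp_1, stamp_2 and the x axis of stamp_rack, either way round below 0.45 rad and linear speed of each of stamp_1, stamp_2, ink_bottle, marker below 0.02 m/s and angular speed of each of stamp_1, stamp_2, ink_bottle, marker below 0.2 rad/s and ((x of stamp_1 in the frame of stamp_rack between -0.014 and 0.014 m and y of stamp_1 in the frame of stamp_rack between 0.008 and 0.034 m and x of stamp_2 in the frame of stamp_rack between -0.014 and 0.014 m and y of stamp_2 in the frame of stamp_rack between -0.034 and -0.008 m) or (x of stamp_1 in the frame of stamp_rack between -0.014 and 0.014 m and y of stamp_1 in the frame of stamp_rack between -0.034 and -0.008 m and x of stamp_2 in the frame of stamp_rack between -0.014 and 0.014 m and y of stamp_2 in the frame of stamp_rack between 0.008 and 0.034 m)) and horizontal distance between ink_bottle and ink_well below 0.013 m and z of ink_bottle in the frame of ink_well below 0.008 m and x of marker in the frame of caddy between -0.081 and -0.053 m and y of marker in the frame of caddy between 0.032 and 0.064 m and angle between the y axis of marker and the y axis of caddy, either way round below 0.25 rad and angle between marker's own y axis and vertical between 1.47 and 1.67 rad and z of marker in the frame of caddy below 0.0155 m and value of joint ink_pad_lid below 0.08 rad and distance of each of dropper, ballpen from where it was at the start of the episode below 0.03 m and angle between dropper's own z axis and vertical below 0.15 rad); the robot touches nothing.
It fails at once if the dropper bottle or the ballpen is carried off or knocked away (distance of any of dropper, ballpen from where it was at the start of the episode above 0.03 m).
It also fails if it takes over 104 s, if anything falls off the work surface, if the arm or the gripper's body presses on something with over 40 N, if the wrist force passes 120 N, or if a joint passes its speed limit or range.

## Working session

There is one attempt and no reset: what is moved stays moved. The work goes in short steps, Python scripts to look and compute and a tool call to move; the robot and the scene stay as the last step left them, time stands still between calls to the robot, and variables do not carry over. Pictures are saved under pics/ and viewed, at most 14 in all, crops included, and the job is handed in when it is done.

Besides the shell and the picture viewer there is one more tool, called after "Call:" in YAML: its name, and indented under it one key for each argument. play_rows: Moves the arm, as the interface text tells. Shifts and turns lie within -1 to 1; 1 stands for 30 cm of shift or 60 degrees of turn. Its arguments: {"type":"object","properties":{"delta_pos":{"type":"array","items":{"type":"array","items":{"type":"number"}}},"turn":{"type":"array","items":{"type":"array","items":{"type":"number"}}},"gripper":{"type":"array","items":{"type":"number"}},"grip_force":{"type":"number"}},"required":["delta_pos","turn","gripper"]}

```bash
mkdir -p pics; python3 - <<'E'
from workcell import arm, viewer
import cv2, numpy as np, json
for n in ("scene","top"):
    im=viewer.get_image(n); cv2.imwrite(f"pics/{n}0.png",im)
    cv2.imwrite(f"pics/{n}0v.png",cv2.resize(im,(800,500),interpolation=cv2.INTER_CUBIC))
    c=viewer.camera_info(n); print(n,{k:np.round(v,3).tolist() for k,v in c.items()})
s=arm.sense(); print(s)
E
```

```text
scene {'fx': 436.051, 'fy': 436.051, 'cx': 317.474, 'cy': 200.742, 'D': [-0.034, 0.0, 0.0, 0.0, 0.0], 'R': [[-0.749, -0.663, -0.007], [-0.497, 0.569, -0.655], [0.438, -0.487, -0.756]], 't': [386.159, 285.69, 1054.405]}
top {'fx': 372.907, 'fy': 372.907, 'cx': 316.603, 'cy': 193.42, 'D': [-0.021, 0.0, 0.0, 0.0, 0.0], 'R': [[-0.01, -1.0, 0.016], [-0.986, 0.007, -0.169], [0.169, -0.017, -0.985]], 't': [-7.007, 520.627, 1173.044]}
{'time': 0.1, 'joints': array([-1.21051102e+00,  3.07524362e-01,  1.50755385e+00,  1.13458310e-06,
        1.32841906e+00, -7.34832961e-02]), 'dq': array([-8.35895473e-04, -2.82271432e-04, -4.26110804e-03, -9.26335315e-05,
        6.19214266e-04,  5.77212749e-04]), 'joint_torque': array([-2.47131356e-04, -4.58529246e+01, -2.52607781e+01, -1.94745226e-04,
        5.51681980e-03,  9.92081084e-06]), 'ee_pos': array([ 241.42985312, -521.15533953,  230.45399104]), 'eef_rot': array([-9.42611162e-04,  9.76572235e-01,  2.15187737e-01, -1.35549333e-04]), 'force': array([-0.23708173, -0.53597872, -0.20033171]), 'wrist_torque': array([-0.01365181,  0.01089298,  0.04996096]), 'grip_force': 0.0, 'grip_width': 85.50790418615752}
```

View pics/scene0v.png

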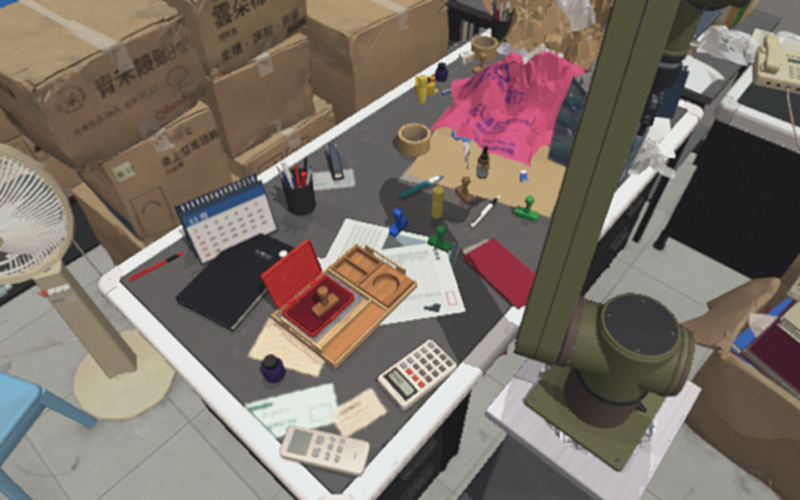

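View pics/top0v.png

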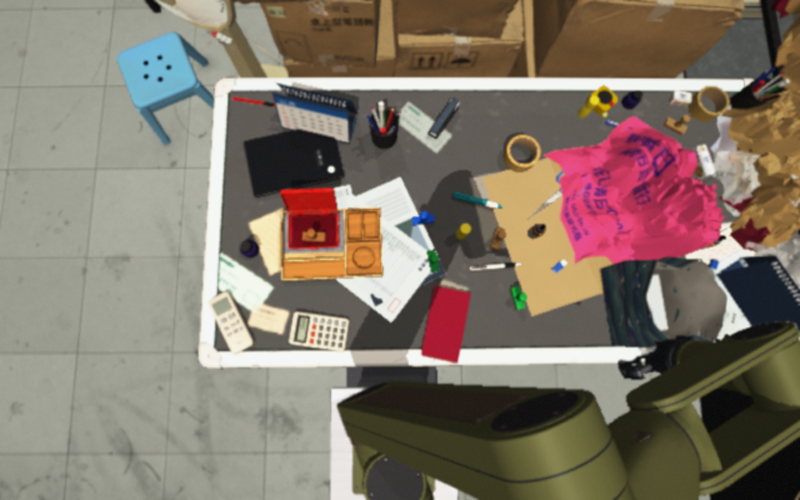

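The scene view shows the caddy near (345,300)/800-scale, with the red lid open, stamp_1 on the pad and the ink bottle at (272,368). To the right are blue and green stamps, a brown stamp at (465,190), a teal pen at (420,187), a white pen at (485,210), a yellow tube at (437,203) and a dropper at (483,162). I'll enlarge both views to confirm which are meant.

```bash
python3 - <<'E'
import cv2, numpy as np
a=cv2.imread("pics/scene0.png")[100:215,290:450]; b=cv2.imread("pics/top0.png")[130:255,310:460]
a=cv2.resize(a,(800,575),interpolation=cv2.INTER_CUBIC); cv2.imwrite("pics/cs.png",a)
b=cv2.imread("pics/top0.png")[130:250,170:450]
cv2.imwrite("pics/ct.png",cv2.resize(b,(800,343),interpolation=cv2.INTER_CUBIC))
E
```

```text
(no output)
```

View pics/cs.png

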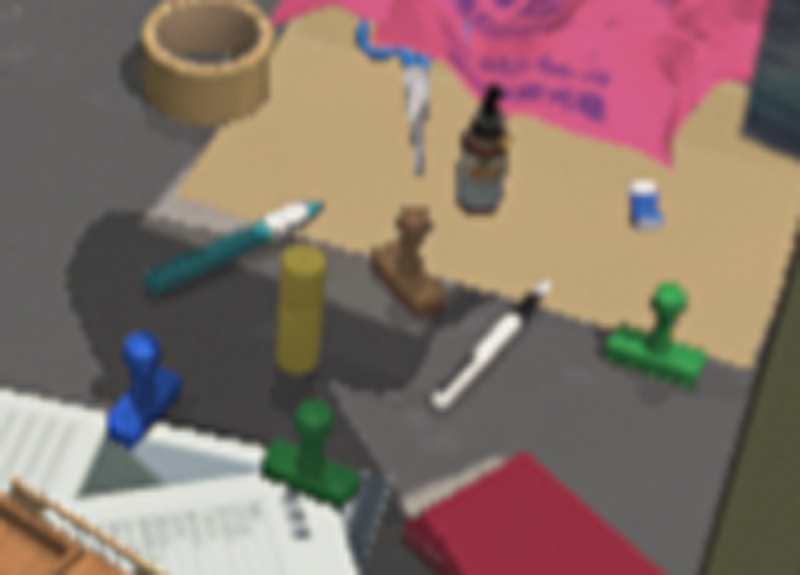

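View pics/ct.png

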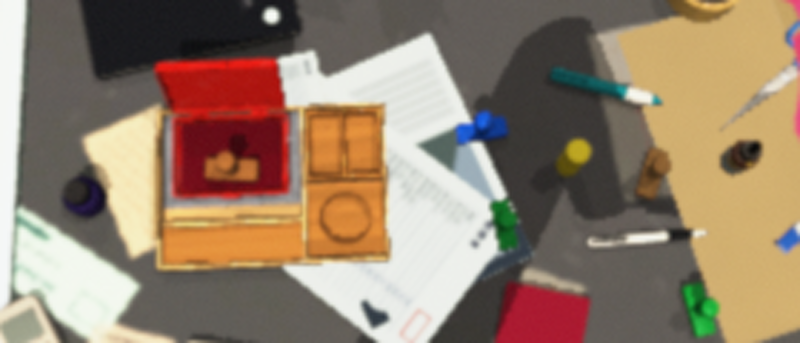

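Candidates for stamp_2: brown (410,260 in scene crop; about (399,191) in top), blue (145,390), green (310,455) and green (655,340). There is also a distant brown one by the bags. Only the near brown one fits, being wood-coloured and inside 0.7 m. The marker is the fat teal pen at (235,245). The thin white pen with the black grip at (490,345) is the ballpen, and the dropper is at (482,150). The ink bottle is the near-left violet one. Next I'll measure them.

```bash
cat > h.py <<'E'
from workcell import arm, viewer
import cv2, numpy as np
I={n:viewer.camera_info(n) for n in ("scene","top")}
def K(n): c=I[n]; return np.array([[c["fx"],0,c["cx"]],[0,c["fy"],c["cy"]],[0,0,1.]]),np.array(c["D"],float)
def ray(n,p):
    k,d=K(n); u=cv2.undistortPoints(np.float64([[p]]),k,d)[0,0]; R,t=np.array(I[n]["R"]),np.array(I[n]["t"])
    return -R.T@t, R.T@np.array([u[0],u[1],1.])
def plane(n,p,z): o,d=ray(n,p); return o+d*(z-o[2])/d[2]
def tri(ps,pt):
    (a,u),(b,v)=ray("scene",ps),ray("top",pt); s=np.linalg.lstsq(np.c_[u,-v],b-a,rcond=None)[0]
    p,q=a+s[0]*u,b+s[1]*v; return (p+q)/2,np.linalg.norm(p-q)
def proj(n,X):
    k,d=K(n); R,t=np.array(I[n]["R"]),np.array(I[n]["t"]); return cv2.projectPoints(np.float64([X]),cv2.Rodrigues(R)[0],t,k,d)[0][0,0]
def blobs(im,lo,hi,roi,amin=8):
    x0,y0,x1,y1=roi; h=cv2.cvtColor(im,cv2.COLOR_BGR2HSV); m=np.zeros(h.shape[:2],np.uint8)
    m[y0:y1,x0:x1]=cv2.inRange(h,np.array(lo),np.array(hi))[y0:y1,x0:x1]
    c,_=cv2.findContours(m,cv2.RETR_EXTERNAL,cv2.CHAIN_APPROX_NONE)
    return sorted([k for k in c if len(k)>=amin],key=cv2.contourArea,reverse=True)
E
python3 - <<'E'
from h import *
t,s=cv2.imread("pics/top0.png"),cv2.imread("pics/scene0.png")
def rep(name,im,lo,hi,roi,n=2):
    for c in blobs(im,lo,hi,roi)[:n]:
        r=cv2.minAreaRect(c); print(name,cv2.contourArea(c),np.round(r[0],1),np.round(r[1],1),round(r[2]),"bb",cv2.boundingRect(c))
for n,im,rs in (("top",t,dict(mk=(355,145,410,175),st=(388,175,410,203),ink=(185,180,215,215),cad=(220,160,310,230),yel=(355,170,385,200),drop=(415,172,440,195))),
                ("scene",s,dict(mk=(315,135,360,165),st=(360,137,382,166),ink=(200,280,235,310),cad=(210,190,340,295),yel=(340,145,360,180),drop=(378,112,395,146)))):
    rep(n+" teal",im,(75,80,50),(100,255,255),rs["mk"],1)
    rep(n+" stamp",im,(5,60,40),(22,255,200),rs["st"])
    rep(n+" ink",im,(110,40,0),(160,255,120),rs["ink"],1)
    rep(n+" yel",im,(22,120,50),(32,255,255),rs["yel"],1)
    rep(n+" drop",im,(0,0,0),(179,255,75),rs["drop"],1)
    rep(n+" orange",im,(7,110,120),(22,255,255),rs["cad"],3)
    rep(n+" red",im,(0,180,60),(4,255,255),rs["cad"],3)
# candidate clicks: triangulate (crop coords)
S=lambda x,y:(x/5+290,y/5+100); T=lambda x,y:(x/2.857+170,y/2.857+130)
for k,a,b in [("stamp2 top",S(413,215),T(658,158)),("ballpen L",S(437,402),T(592,241)),("ballpen R",S(543,287),T(702,233)),
 ("marker L",S(152,280),T(555,75)),("marker R",S(318,208),T(658,100)),("yellow top",S(303,257),T(578,150)),("dropper top",S(492,95),T(750,148)),
 ("bluetop",S(142,343),T(488,118)),("greentop",S(315,410),T(500,210))]:
    p,e=tri(a,b); print(k,np.round(p),round(e,1))
E
python3 - <<'E'
import cv2
a=cv2.imread("pics/scene0.png")[185:310,195:355]; cv2.imwrite("pics/cc.png",cv2.resize(a,(768,600),interpolation=cv2.INTER_CUBIC))
b=cv2.imread("pics/top0.png")[145:230,180:315]; cv2.imwrite("pics/cd.png",cv2.resize(b,(800,504),interpolation=cv2.INTER_CUBIC))
E
```

```text
top teal 101.0 [375.3 158.4] [26.9  4.9] 15 bb (362, 153, 27, 12)
top stamp 187.5 [399.5 188.5] [27. 15.] 90 bb (392, 175, 16, 28)
top ink 80.0 [198.5 198.5] [13. 13.] 90 bb (192, 192, 14, 14)
top yel 104.0 [370.  184.5] [ 9.2 14.8] 45 bb (364, 178, 13, 14)
top drop 67.0 [429.2 183.8] [ 7.1 13.4] 45 bb (423, 180, 13, 10)
top orange 2563.0 [264.2 195.4] [56.2 81. ] 89 bb (224, 167, 82, 58)
top orange 105.5 [250.5 187.5] [ 9. 17.] 90 bb (242, 183, 18, 10)
top red 1430.5 [248.5 179. ] [38. 43.] 90 bb (227, 160, 44, 39)
scene teal 93.5 [331. 151.] [ 5. 26.] 66 bb (319, 145, 25, 14)
scene stamp 411.0 [370.5 149.5] [25. 21.] 90 bb (360, 137, 22, 26)
scene ink 191.5 [218.2 296.9] [17.6 17.4] 75 bb (209, 287, 19, 20)
scene yel 159.0 [349.6 161.4] [ 7.8 25. ] 4 bb (346, 149, 9, 26)
scene drop 48.5 [387.4 125. ] [ 6.3 14.2] 18 bb (383, 118, 8, 15)
scene orange 2453.0 [279.2 239.3] [58.7 93.3] 45 bb (258, 196, 75, 94)
scene orange 114.0 [259.8 242.7] [ 8.2 21.9] 52 bb (250, 235, 21, 17)
scene orange 37.0 [257.5 232. ] [6. 7.] 90 bb (254, 229, 8, 7)
scene red 2727.0 [244.8 232. ] [64.1 51.9] 51 bb (210, 193, 73, 76)
stamp2 top [ 539. -286.   60.] 7.9
ballpen L [ 456. -215.   -0.] 1.3
ballpen R [ 465. -346.   -1.] 2.9
marker L [ 657. -176.    7.] 3.4
marker R [ 622. -301.    7.] 3.7
yellow top [ 547. -188.   85.] 0.0
dropper top [ 545. -378.   97.] 2.1
bluetop [592. -91.  56.] 0.7
greentop [ 478. -105.   67.] 12.1
```

View pics/cc.png

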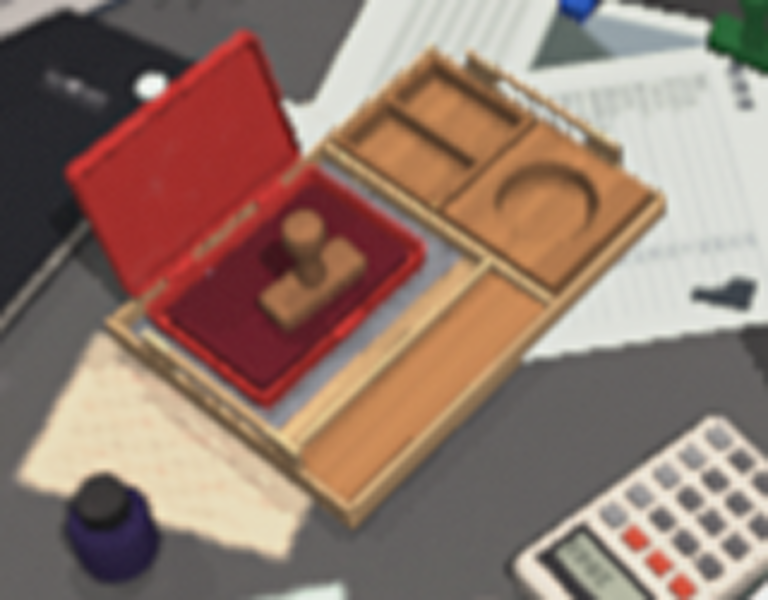

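View pics/cd.png

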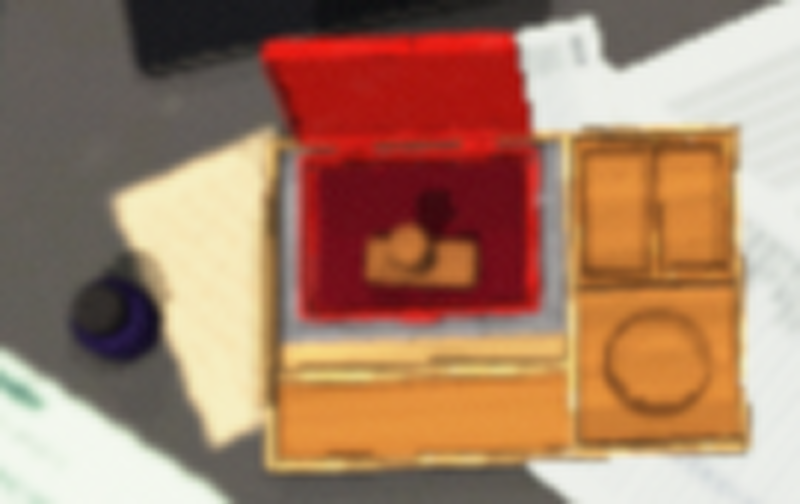

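The crops show the lid open, with stamp_1 upright on the pad at cd (421,262) and its long side along the caddy's y. The two-pocket rack is at cd (655,210), the round well at cd (657,360) and the pen shelf at cd (425,415). Next I'll triangulate these.

```bash
cat >> h.py <<'E'
S=lambda x,y:(x/4.8+194.9,y/4.8+184.9)
T=lambda x,y:(x/5.926+179.9,y/5.926+144.9)
E
python3 - <<'E'
from h import *
P={}
for k,a,b in [("FL",(352,516),(269,465)),("FR",(663,200),(747,450)),("BR",(433,50),(740,128)),("BL",(107,320),(268,133)),
 ("well",(546,203),(657,361)),("lidL",(68,172),(265,42)),("lidR",(245,35),(520,38)),("st1 top",(302,224),(411,242)),
 ("st1 base a",(260,297),(366,258)),("ink cap",(100,492),(98,306)),
 ("pad FL",(268,398),(303,313)),("pad FR",(424,255),(538,313))]:
    p,e=tri(S(*a),T(*b)); P[k]=p; print(k,np.round(p,1),round(e,1))
print("top-plane:")
for k,b,z in [("FL",(269,465),20),("FR",(747,450),20),("BR",(740,128),20),("BL",(268,133),20),("well",(657,361),25),
 ("pkL",(617,211),24),("pkR",(692,208),24),("pkLmid top",(617,152),24),("pkLmid bot",(617,271),24),("st1top",(411,244),84.5),("st1base",(421,261),35.5),("inkcap",(99,308),56),("inkbody",(116,318),40)]:
    print(k,np.round(plane("top",T(*b),z),1))
print("scene-plane:")
for k,b,z in [("FL",(352,516),20),("FR",(663,200),20),("BR",(433,50),20),("BL",(107,320),20),("well",(546,203),25),("st1top",(303,222),84.5),("inkcap",(100,493),56)]:
    print(k,np.round(plane("scene",S(*b),z),1))
S2=lambda x,y:(x/5+289.9,y/5+99.9); T2=lambda x,y:(x/2.857+169.8,y/2.857+129.8)
print("stamp2 top",plane("top",T2(658,157),65),plane("scene",S2(413,214),65))
for q,z in [((645,150),16),((668,152),16),((638,193),16),((658,197),16)]: print("s2base top",np.round(plane("top",T2(*q),z)))
for q,z in [((373,255),16),((420,305),16),((443,293),16)]: print("s2base scene",np.round(plane("scene",S2(*q),z)))
for q in [(555,75),(660,101)]: print("marker top",np.round(plane("top",T2(*q),9)))
for q in [(150,281),(322,207)]: print("marker sc",np.round(plane("scene",S2(*q),9)))
print("drop base",plane("top",T2(733,164),10),plane("scene",S2(480,200),5), "yel base",plane("scene",S2(299,365),0))
E
```

```text
FL [426.7 288.9  13. ] 3.1
FR [434.6  24.4  16.9] 1.8
BR [619.2  27.5  14.4] 1.7
BL [615.8 294.7  16.8] 2.3
well [483.4  73.7  20.8] 0.5
lidL [642.8 276.5 110.3] 1.2
lidR [647.2 143.3 104.7] 2.2
st1 top [541.6 203.   78.8] 1.4
st1 base a [542.2 235.4  43.2] 7.4
ink cap [511.7 376.4  53.6] 0.2
pad FL [510.7 270.9  18.2] 4.7
pad FR [513.9 142.2  12.3] 2.9
top-plane:
FL [427.4 288.3  20. ]
FR [433.5  23.9  20. ]
BR [617.1  26.9  20. ]
BL [616.  294.7  20. ]
well [483.1  73.6  25. ]
pkL [568.6  96.3  24. ]
pkR [570.   54.1  24. ]
pkLmid top [602.6  96.5  24. ]
pkLmid bot [534.2  96.1  24. ]
st1top [538.8 201.6  84.5]
st1base [538.6 204.   35.5]
inkcap [510.2 375.   56. ]
inkbody [507.2 370.3  40. ]
scene-plane:
FL [422.  290.5  20. ]
FR [433.9  26.7  20. ]
BR [616.3  31.1  20. ]
BL [612.6 295.2  20. ]
well [481.   75.9  25. ]
st1top [539.2 204.6  84.5]
inkcap [510.  377.4  56. ]
stamp2 top [ 543.45265859 -281.8661624    65.        ] [ 533.58656695 -283.42720902   65.        ]
s2base top [ 561. -279.   16.]
s2base top [ 559. -306.   16.]
s2base top [ 510. -268.   16.]
s2base top [ 505. -292.   16.]
s2base scene [ 559. -281.   16.]
s2base scene [ 508. -264.   16.]
s2base scene [ 503. -282.   16.]
marker top [ 655. -176.    9.]
marker top [ 623. -301.    9.]
marker sc [ 658. -172.    9.]
marker sc [ 618. -303.    9.]
drop base [ 545.0448887  -384.60577604   10.        ] [ 544.65266879 -382.6411991     5.        ] yel base [ 5.41837142e+02 -1.83586036e+02  1.13686838e-13]
```

Call:
play_rows:
  delta_pos:
    - [0,0,0]
    - [0,0,0]
    - [0,0,0]
    - [0,0,0]
    - [0,0,0]
  turn:
    - [0,0,-0.118]
    - [0,0,-0.118]
    - [0,0,-0.118]
    - [0,0,-0.118]
    - [0,0,-0.118]
  gripper: [1,1,1,1,1]
  grip_force: 30

```text
time: 0.52
ee_pos: [241.5, -521.4, 230.7]
eef_rot: [-0.001, 0.863, 0.505, 0.0]
force: [-0.7, 0.7, -0.1]
grip_width: 85.7
grip_force: 0.0
```

Call:
play_rows:
  delta_pos:
    - [0,0,0]
    - [0,0,0]
    - [0.1,0.07,0.02]
    - [0.1,0.07,0.02]
    - [0.1,0.07,0.02]
  turn:
    - [0,0,-0.118]
    - [0,0,-0.118]
    - [0,0,0]
    - [0,0,0]
    - [0,0,0]
  gripper: [1,1,1,1,1]

```text
time: 0.93
ee_pos: [326.7, -451.4, 212.7]
eef_rot: [-0.0, 0.797, 0.604, 0.0]
force: [1.1, -0.0, 0.8]
grip_width: 85.4
grip_force: 0.0
```

Call:
play_rows:
  delta_pos:
    - [0.1,0.07,0.02]
    - [0.1,0.07,0.02]
    - [0.1,0.07,0.02]
    - [0.1,0.07,0.02]
    - [0.1,0.07,0.02]
  turn:
    - [0,0,0]
    - [0,0,0]
    - [0,0,0]
    - [0,0,0]
    - [0,0,0]
  gripper: [1,1,1,1,1]

```text
time: 1.35
ee_pos: [468.8, -334.2, 182.6]
eef_rot: [-0.0, 0.796, 0.605, -0.0]
force: [0.6, -0.3, 0.5]
grip_width: 85.3
grip_force: 0.0
```

```bash
cat >> h.py <<'E'
from scipy.spatial.transform import Rotation as Ro
def go(x,y,z,th):
    "tool-frame shift/turn in row units from the measured pose to target (tool down, tool x at th deg)"
    s=arm.sense(); q=s["eef_rot"]; r=Ro.from_quat([q[1],q[2],q[3],q[0]])
    t=np.radians(th); tgt=Ro.from_matrix(np.array([[np.cos(t),np.sin(t),0],[np.sin(t),-np.cos(t),0],[0,0,-1]]))
    d=np.array([x,y,z])-s["ee_pos"]
    print("t",round(s["time"],2),"pos",s["ee_pos"].round(1),"th",round(np.degrees(np.arctan2(*r.as_matrix()[[1,0],0])),1),"w",round(s["grip_width"],1),"F",s["force"].round(1),
     "\n now",(r.inv().apply(d)/300).round(3),"| after turn",(tgt.inv().apply(d)/300).round(3),"turn",np.degrees((r.inv()*tgt).as_rotvec()/60).round(3))
E
python3 -c "
from h import *
go(537,-284,150,74.5)"
```

```text
t 1.35 pos [ 468.8 -334.2  182.6] th 74.4 w 85.3 F [ 0.6 -0.3  0.5] 
 now [0.222 0.174 0.109] | after turn [0.222 0.174 0.109] turn [-0.001 -0.    -0.002]
```

Call:
play_rows:
  delta_pos:
    - [0.074,0.058,0.06]
    - [0.074,0.058,0.06]
    - [0.074,0.058,0.08]
    - [0,0,0.1]
    - [0,0,0.1]
  turn:
    - [0,0,0]
    - [0,0,0]
    - [0,0,0]
    - [0,0,0]
    - [0,0,0]
  gripper: [1,1,1,1,1]

```text
time: 1.77
ee_pos: [538.1, -284.3, 62.3]
eef_rot: [0.001, 0.796, 0.606, 0.0]
force: [-0.1, -0.0, -0.6]
grip_width: 85.4
grip_force: 0.0
```

Call:
play_rows:
  delta_pos:
    - [0,0,0.08]
    - [0,0,0.02]
    - [0,0,0]
    - [0,0,0]
    - [0,0,0]
  turn:
    - [0,0,0]
    - [0,0,0]
    - [0,0,0]
    - [0,0,0]
    - [0,0,0]
  gripper: [1,1,0.3,0,-0.2]

```text
time: 2.18
ee_pos: [537.2, -286.5, 34.9]
eef_rot: [0.001, 0.797, 0.605, 0.001]
force: [-0.1, 0.4, -0.0]
grip_width: 51.8
grip_force: 0.0
```

Call:
play_rows:
  delta_pos:
    - [0,0,0]
    - [0,0,0]
    - [0,0,0]
    - [0,0,0]
    - [0,0,0]
  turn:
    - [0,0,0]
    - [0,0,0]
    - [0,0,0]
    - [0,0,0]
    - [0,0,0]
  gripper: [-0.4,-0.6,-0.9,-1,-1]

```text
time: 2.6
ee_pos: [537.1, -286.4, 35.1]
eef_rot: [0.002, 0.796, 0.605, 0.0]
force: [-1.1, 0.2, 6.6]
grip_width: 21.2
grip_force: 29.2
```

```bash
python3 -c "
from h import *
go(569,55,150,91)
a=viewer.get_image('scene')[100:185,320:420]; b=viewer.get_image('top')[150:235,350:450]
cv2.imwrite('pics/g2.png',cv2.resize(np.hstack([a,b]),(800,340),interpolation=cv2.INTER_CUBIC))"
```

```text
t 2.6 pos [ 537.1 -286.4   35.1] th 74.4 w 21.2 F [-1.1  0.2  6.6] 
 now [ 1.124 -0.202 -0.385] | after turn [ 1.136  0.126 -0.383] turn [ 0.003  0.001 -0.276]
```

View pics/g2.png

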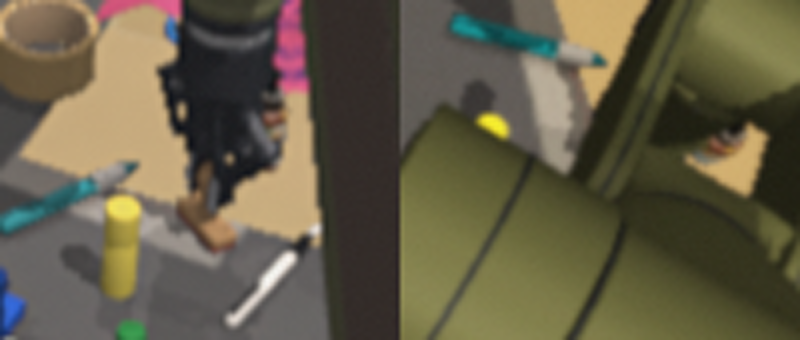

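Call:
play_rows:
  delta_pos:
    - [0,0,-0.06]
    - [0,0,-0.13]
    - [0,0,-0.13]
    - [0,0,-0.1]
    - [0.06,0.006,0]
  turn:
    - [0,0,0]
    - [0,0,-0.092]
    - [0,0,-0.092]
    - [0,0,-0.092]
    - [0,0,0]
  gripper: [-1,-1,-1,-1,-1]

```text
time: 3.12
ee_pos: [542.1, -272.7, 167.2]
eef_rot: [0.008, 0.7, 0.714, 0.001]
force: [2.0, -0.4, -0.3]
grip_width: 20.7
grip_force: 29.5
```

Call:
play_rows:
  delta_pos:
    - [0.12,0.013,0]
    - [0.12,0.013,0]
    - [0.12,0.013,0]
    - [0.12,0.013,0]
    - [0.12,0.013,0]
  turn:
    - [0,0,0]
    - [0,0,0]
    - [0,0,0]
    - [0,0,0]
    - [0,0,0]
  gripper: [-1,-1,-1,-1,-1]

```text
time: 3.53
ee_pos: [553.8, -85.7, 159.8]
eef_rot: [0.0, 0.701, 0.713, 0.0]
force: [1.1, -0.6, -1.3]
grip_width: 20.8
grip_force: 29.5
```

Call:
play_rows:
  delta_pos:
    - [0.12,0.013,0]
    - [0.12,0.013,0]
    - [0.12,0.013,0.03]
    - [0.06,0.005,0.1]
    - [0,0,0]
  turn:
    - [0,0,0]
    - [0,0,0]
    - [0,0,0]
    - [0,0,0]
    - [0,0,0]
  gripper: [-1,-1,-1,-1,-1]

```text
time: 3.95
ee_pos: [562.2, 43.0, 117.0]
eef_rot: [-0.003, 0.7, 0.714, -0.002]
force: [-1.3, 0.3, -1.2]
grip_width: 20.7
grip_force: 29.5
```

```bash
python3 -c "
from h import *
go(569,55,43,91)
a=viewer.get_image('scene')[150:250,230:350]; b=viewer.get_image('top')[145:245,240:360]
cv2.imwrite('pics/p2.png',cv2.resize(np.hstack([a,b]),(800,333),interpolation=cv2.INTER_CUBIC))"
```

```text
t 3.95 pos [562.2  43.  117. ] th 91.2 w 20.7 F [-1.3  0.3 -1.2] 
 now [0.039 0.025 0.246] | after turn [0.04  0.023 0.247] turn [-0.006 -0.002  0.003]
```

View pics/p2.png

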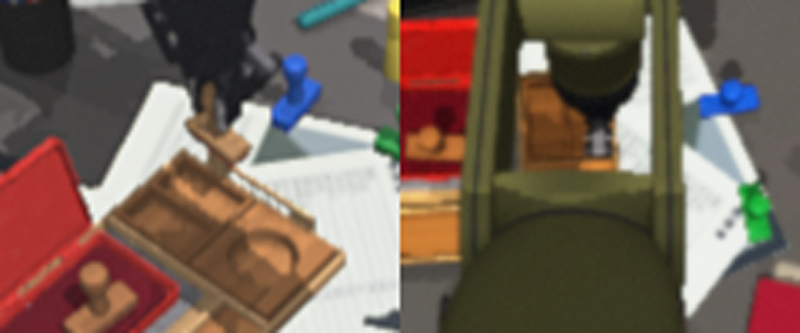

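The stamp is held upright above the right pocket, with its long side roughly along the pocket. I'll align it and lower it.

Call:
play_rows:
  delta_pos:
    - [0.04,0.024,0.05]
    - [0,0,0.05]
    - [0,0,0.04]
    - [0,0,0]
    - [0,0,0]
  turn:
    - [-0.006,0,0]
    - [0,0,0]
    - [0,0,0]
    - [0,0,0]
    - [0,0,0]
  gripper: [-1,-1,-1,-1,-1]

```text
time: 4.47
ee_pos: [572.6, 49.7, 78.9]
eef_rot: [0.002, 0.702, 0.713, 0.002]
force: [0.4, -0.1, -0.1]
grip_width: 20.7
grip_force: 29.5
```

```bash
python3 -c "
from h import *
go(569,55,43,91)
a=viewer.get_image('scene')[165:235,250:340]; b=viewer.get_image('top')[155:225,250:340]
cv2.imwrite('pics/p3.png',cv2.resize(np.hstack([a,b]),(800,311),interpolation=cv2.INTER_CUBIC))"
```

```text
t 4.47 pos [572.6  49.7  78.9] th 90.9 w 20.7 F [ 0.4 -0.1 -0.1] 
 now [ 0.018 -0.012  0.12 ] | after turn [ 0.018 -0.012  0.12 ] turn [ 0.006  0.    -0.002]
```

View pics/p3.png

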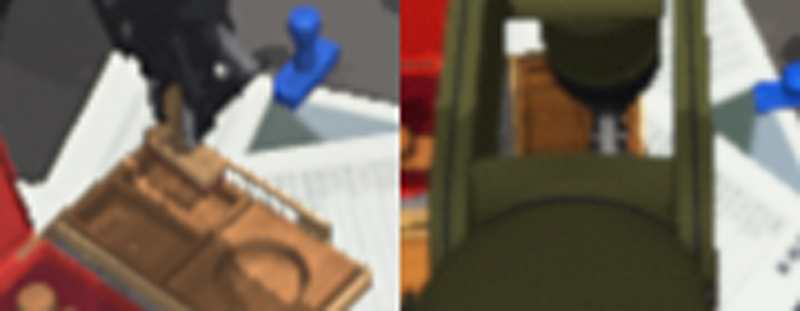

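Call:
play_rows:
  delta_pos:
    - [0.018,-0.012,0]
    - [0,0,0.04]
    - [0,0,0.04]
    - [0,0,0.02]
    - [0,0,0.01]
  turn:
    - [0.004,0,0]
    - [0,0,0]
    - [0,0,0]
    - [0,0,0]
    - [0,0,0]
  gripper: [-1,-1,-1,-1,-1]

```text
time: 4.98
ee_pos: [568.2, 56.5, 45.1]
eef_rot: [0.0, 0.701, 0.713, 0.001]
force: [-0.5, -0.0, -0.9]
grip_width: 21.0
grip_force: 29.5
```

```bash
python3 -c "
from h import *
go(569,55,42,91)"
```

```text
t 4.98 pos [568.2  56.5  45.1] th 91.0 w 21.0 F [-0.5 -0.  -0.9] 
 now [-0.005  0.002  0.01 ] | after turn [-0.005  0.002  0.01 ] turn [ 0.001 -0.    -0.   ]
```

Call:
play_rows:
  delta_pos:
    - [0,0,0.009]
    - [0,0,0]
    - [0,0,0]
    - [0,0,0]
    - [0,0,0]
  turn:
    - [0,0,0]
    - [0,0,0]
    - [0,0,0]
    - [0,0,0]
    - [0,0,0]
  gripper: [-1,-0.8,-0.4,0,0.3]

```text
time: 5.4
ee_pos: [569.1, 56.4, 43.1]
eef_rot: [0.001, 0.701, 0.713, 0.001]
force: [0.1, -0.1, -0.0]
grip_width: 48.9
grip_force: 0.0
```

Call:
play_rows:
  delta_pos:
    - [0,0,-0.02]
    - [0,0,-0.06]
    - [0,0,-0.12]
    - [0,0,-0.13]
    - [0,0,-0.08]
  turn:
    - [0,0,0]
    - [0,0,0]
    - [0,0,0]
    - [0,0,0.115]
    - [0,0,0.115]
  gripper: [0.4,0.4,0.4,0.4,1]

```text
time: 5.82
ee_pos: [569.8, 56.5, 169.6]
eef_rot: [0.002, 0.783, 0.622, 0.003]
force: [0.8, 0.2, 0.7]
grip_width: 70.1
grip_force: 0.0
```

Call:
play_rows:
  delta_pos:
    - [0,0,0]
    - [0,0,0]
    - [0,0,0]
    - [0,0,0]
    - [0,0,0]
  turn:
    - [0,0,0.115]
    - [0,0,0.115]
    - [0,0,0.115]
    - [0,0,0.115]
    - [0,0,0.115]
  gripper: [1,1,1,1,1]

```text
time: 6.23
ee_pos: [568.4, 56.4, 166.5]
eef_rot: [0.001, 0.933, 0.361, 0.001]
force: [0.6, -0.5, 0.3]
grip_width: 85.4
grip_force: 0.0
```

Call:
play_rows:
  delta_pos:
    - [0,0,0]
    - [0,0,0]
    - [0,0,0]
    - [0,0,0]
    - [0,0,0]
  turn:
    - [0,0,0.115]
    - [0,0,0.115]
    - [0,0,0.115]
    - [0,0,0.115]
    - [0,0,0.115]
  gripper: [1,1,1,1,1]

```text
time: 6.65
ee_pos: [568.4, 56.4, 166.3]
eef_rot: [0.0, 0.998, 0.068, 0.001]
force: [-0.2, 0.8, -0.3]
grip_width: 85.5
grip_force: 0.0
```

```bash
python3 -c "
from h import *
go(539,203,110,1)
a=viewer.get_image('scene')[165:285,215:340]
cv2.imwrite('pics/p4.png',cv2.resize(a,(625,600),interpolation=cv2.INTER_CUBIC))"
```

```text
t 6.65 pos [568.4  56.4 166.3] th 7.8 w 85.5 F [-0.2  0.8 -0.3] 
 now [-0.031 -0.497  0.187] | after turn [-0.089 -0.49   0.188] turn [ 0.    -0.003  0.114]
```

View pics/p4.png

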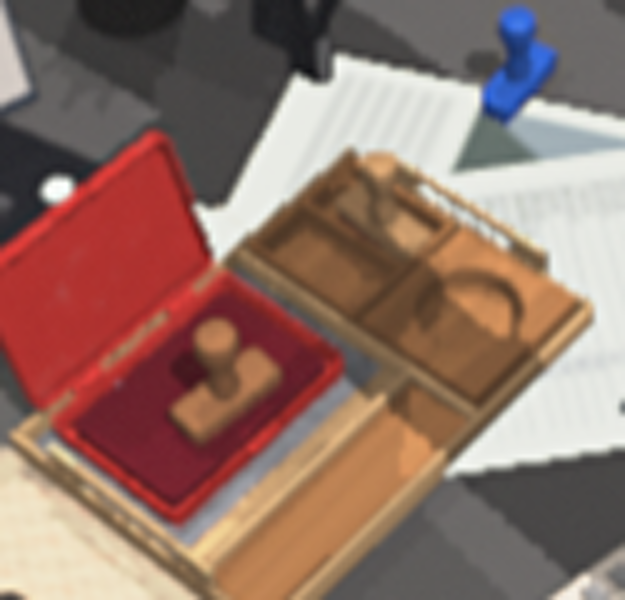

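Stamp_2 stands in the right pocket; stamp_1 is still on the pad.

Call:
play_rows:
  delta_pos:
    - [0,0,0]
    - [-0.022,-0.122,0]
    - [-0.022,-0.122,0]
    - [-0.022,-0.122,0.03]
    - [-0.022,-0.122,0.05]
  turn:
    - [0,0,0.114]
    - [0,0,0]
    - [0,0,0]
    - [0,0,0]
    - [0,0,0]
  gripper: [1,1,1,1,1]

```text
time: 7.12
ee_pos: [540.0, 203.7, 143.7]
eef_rot: [-0.001, 1.0, 0.012, 0.004]
force: [0.9, -0.1, -0.5]
grip_width: 85.2
grip_force: 0.0
```

Call:
play_rows:
  delta_pos:
    - [0,0,0.05]
    - [0,0,0]
    - [0,0,0]
    - [0,0,0]
    - [0,0,0]
  turn:
    - [0,0,0]
    - [0,0,0]
    - [0,0,0]
    - [0,0,0]
    - [0,0,0]
  gripper: [1,1,1,1,1]

```text
time: 7.53
ee_pos: [539.8, 201.3, 127.7]
eef_rot: [-0.0, 1.0, 0.011, 0.002]
force: [0.4, 0.5, 0.4]
grip_width: 85.3
grip_force: 0.0
```

```bash
python3 -c "
from h import *
go(539,203,54.5,1)"
```

```text
t 7.53 pos [539.8 201.3 127.7] th 1.3 w 85.3 F [0.4 0.5 0.4] 
 now [-0.003 -0.006  0.244] | after turn [-0.002 -0.006  0.244] turn [-0.    -0.004  0.005]
```

Call:
play_rows:
  delta_pos:
    - [-0.003,-0.006,0.08]
    - [0,0,0.08]
    - [0,0,0.06]
    - [0,0,0.024]
    - [0,0,0]
  turn:
    - [0,0,0]
    - [0,0,0]
    - [0,0,0]
    - [0,0,0]
    - [0,0,0]
  gripper: [1,1,1,0.4,0]

```text
time: 7.95
ee_pos: [537.3, 202.6, 52.3]
eef_rot: [0.0, 1.0, 0.011, -0.0]
force: [-0.2, -0.4, -1.1]
grip_width: 64.0
grip_force: 0.0
```

Call:
play_rows:
  delta_pos:
    - [0,0,0]
    - [0,0,0]
    - [0,0,0]
    - [0,0,0]
    - [0,0,0]
  turn:
    - [0,0,0]
    - [0,0,0]
    - [0,0,0]
    - [0,0,0]
    - [0,0,0]
  gripper: [-0.2,-0.4,-0.6,-0.9,-1]

```text
time: 8.37
ee_pos: [539.1, 204.4, 54.7]
eef_rot: [-0.0, 1.0, 0.012, 0.003]
force: [-0.0, 1.3, 4.1]
grip_width: 21.5
grip_force: 29.3
```

Call:
play_rows:
  delta_pos:
    - [0,0,0]
    - [0,0,0]
    - [0,0,-0.05]
    - [0,0,-0.1]
    - [0,0,-0.1]
  turn:
    - [0,0,0]
    - [0,0,0]
    - [0,0,0]
    - [0,0,0]
    - [0,0,0]
  gripper: [-1,-1,-1,-1,-1]

```text
time: 8.78
ee_pos: [536.0, 203.4, 127.7]
eef_rot: [0.001, 1.0, 0.012, -0.001]
force: [0.8, 0.1, 0.1]
grip_width: 21.9
grip_force: 29.6
```

```bash
python3 -c "
from h import *
go(568,97,130,91)"
```

```text
t 8.78 pos [536.  203.4 127.7] th 1.3 w 21.9 F [0.8 0.1 0.1] 
 now [ 0.098  0.357 -0.007] | after turn [-0.357  0.101 -0.008] turn [-1.000e-03  3.000e-03 -1.494e+00]
```

Call:
play_rows:
  delta_pos:
    - [0,0,-0.01]
    - [0,0,0]
    - [0,0,0]
    - [0,0,0]
    - [0,0,0]
  turn:
    - [0,0,-0.115]
    - [0,0,-0.115]
    - [0,0,-0.115]
    - [0,0,-0.115]
    - [0,0,-0.115]
  gripper: [-1,-1,-1,-1,-1]

```text
time: 9.2
ee_pos: [537.2, 203.8, 131.3]
eef_rot: [0.0, 0.951, 0.311, 0.001]
force: [-0.0, 0.3, -0.4]
grip_width: 21.6
grip_force: 29.6
```

Call:
play_rows:
  delta_pos:
    - [0,0,0]
    - [0,0,0]
    - [0,0,0]
    - [0,0,0]
    - [0,0,0]
  turn:
    - [0,0,-0.115]
    - [0,0,-0.115]
    - [0,0,-0.115]
    - [0,0,-0.115]
    - [0,0,-0.115]
  gripper: [-1,-1,-1,-1,-1]

```text
time: 9.62
ee_pos: [537.1, 203.8, 131.0]
eef_rot: [0.0, 0.816, 0.578, 0.0]
force: [0.7, 0.5, -0.8]
grip_width: 21.8
grip_force: 29.6
```

Call:
play_rows:
  delta_pos:
    - [0,0,0]
    - [0,0,0]
    - [0,0,0]
    - [-0.08,0.03,0]
    - [-0.09,0.03,0]
  turn:
    - [0,0,-0.115]
    - [0,0,-0.115]
    - [0,0,-0.114]
    - [0,0,0]
    - [0,0,0]
  gripper: [-1,-1,-1,-1,-1]

```text
time: 10.03
ee_pos: [555.9, 154.1, 131.1]
eef_rot: [0.0, 0.7, 0.714, 0.0]
force: [-0.0, -0.0, -0.3]
grip_width: 21.9
grip_force: 29.6
```

Call:
play_rows:
  delta_pos:
    - [-0.09,0.02,0]
    - [-0.09,0.02,0]
    - [0,0,0]
    - [0,0,0]
    - [0,0,0]
  turn:
    - [0,0,0]
    - [0,0,0]
    - [0,0,0]
    - [0,0,0]
    - [0,0,0]
  gripper: [-1,-1,-1,-1,-1]

```text
time: 10.45
ee_pos: [569.0, 99.6, 131.1]
eef_rot: [0.0, 0.701, 0.713, 0.001]
force: [0.0, -0.1, 0.1]
grip_width: 21.3
grip_force: 29.6
```

```bash
python3 -c "
from h import *
go(568,97.5,43,91)"
```

```text
t 10.45 pos [569.   99.6 131.1] th 90.9 w 21.3 F [ 0.  -0.1  0.1] 
 now [-0.007 -0.004  0.294] | after turn [-0.007 -0.003  0.294] turn [ 0.001 -0.    -0.001]
```

Call:
play_rows:
  delta_pos:
    - [-0.006,-0.003,0.08]
    - [0,0,0.08]
    - [0,0,0.06]
    - [0,0,0.04]
    - [0,0,0.02]
  turn:
    - [0,0,0]
    - [0,0,0]
    - [0,0,0]
    - [0,0,0]
    - [0,0,0]
  gripper: [-1,-1,-1,-1,-1]

```text
time: 10.87
ee_pos: [567.2, 98.9, 45.5]
eef_rot: [-0.0, 0.7, 0.714, -0.0]
force: [-0.4, -0.4, -0.4]
grip_width: 21.5
grip_force: 29.6
```

Call:
play_rows:
  delta_pos:
    - [0,0,0.014]
    - [0,0,0]
    - [0,0,0]
    - [0,0,0]
    - [0,0,0]
  turn:
    - [0,0,0]
    - [0,0,0]
    - [0,0,0]
    - [0,0,0]
    - [0,0,0]
  gripper: [-1,-1,-1,-1,-1]

```text
time: 11.28
ee_pos: [569.4, 97.9, 43.8]
eef_rot: [0.001, 0.701, 0.713, 0.001]
force: [0.2, -0.1, -0.8]
grip_width: 21.8
grip_force: 29.6
```

```bash
python3 -c "
from h import *
go(568,97.5,42,91)"
```

```text
t 11.28 pos [569.4  97.9  43.8] th 91.0 w 21.8 F [ 0.2 -0.1 -0.8] 
 now [-0.001 -0.005  0.006] | after turn [-0.001 -0.005  0.006] turn [ 0.003 -0.    -0.   ]
```

Call:
play_rows:
  delta_pos:
    - [0,0,0]
    - [0,0,0]
    - [0,0,0]
    - [0,0,0]
    - [0,0,-0.02]
  turn:
    - [0,0,0]
    - [0,0,0]
    - [0,0,0]
    - [0,0,0]
    - [0,0,0]
  gripper: [-0.8,-0.4,0,0.3,0.3]

```text
time: 11.7
ee_pos: [567.9, 97.5, 48.5]
eef_rot: [0.0, 0.701, 0.713, -0.0]
force: [-0.3, 0.4, 0.6]
grip_width: 55.1
grip_force: 0.0
```

Call:
play_rows:
  delta_pos:
    - [0,0,-0.08]
    - [0,0,-0.12]
    - [0,0,-0.12]
    - [0,0,-0.12]
    - [0.06,0.05,0]
  turn:
    - [0,0,0]
    - [0,0,0]
    - [0,0,0]
    - [0,0,0]
    - [0,0,0]
  gripper: [0.3,0.3,0.3,-1,-1]

```text
time: 12.12
ee_pos: [585.4, 114.1, 189.6]
eef_rot: [0.005, 0.702, 0.712, 0.004]
force: [0.6, -0.5, -0.2]
grip_width: 32.5
grip_force: 0.0
```

Call:
play_rows:
  delta_pos:
    - [0.07,0.09,0]
    - [0.07,0.09,0]
    - [0.07,0.09,0]
    - [0.07,0.09,0]
    - [0.02,0.04,0]
  turn:
    - [0,0,0]
    - [0,0,0]
    - [0,0,0]
    - [0,0,0]
    - [0,0,0]
  gripper: [-1,-1,-1,-1,-1]

```text
time: 12.53
ee_pos: [704.9, 211.4, 181.8]
eef_rot: [0.001, 0.7, 0.714, 0.003]
force: [0.3, -0.5, -0.3]
grip_width: 0.4
grip_force: 0.0
```

```bash
python3 -c "
from h import *
go(700,208,85,91)
a=viewer.get_image('scene')[135:285,185:345]
cv2.imwrite('pics/p5.png',cv2.resize(a,(640,600),interpolation=cv2.INTER_CUBIC))"
```

```text
t 12.53 pos [704.9 211.4 181.8] th 91.1 w 0.4 F [ 0.3 -0.5 -0.3] 
 now [-0.012 -0.018  0.323] | after turn [-0.011 -0.016  0.323] turn [ 0.005 -0.002  0.001]
```

View pics/p5.png

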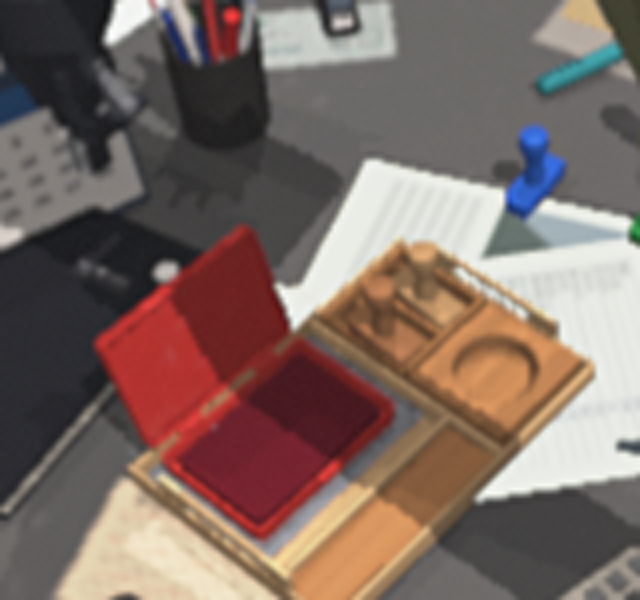

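Both stamps are down in their pockets and the lid is still open. I'll push it from behind.

Call:
play_rows:
  delta_pos:
    - [-0.011,-0.01,0.1]
    - [0,0,0.1]
    - [0,0,0.1]
    - [0,-0.05,0.005]
    - [0,-0.06,0]
  turn:
    - [0,0,0]
    - [0,0,0]
    - [0,0,0]
    - [0,0,0]
    - [0,0,0]
  gripper: [-1,-1,-1,-1,-1]

```text
time: 13.0
ee_pos: [663.9, 202.8, 86.4]
eef_rot: [-0.001, 0.701, 0.713, -0.002]
force: [-0.8, 0.0, 0.8]
grip_width: 0.1
grip_force: 0.0
```

Call:
play_rows:
  delta_pos:
    - [0,-0.06,0]
    - [0,-0.06,0]
    - [0,-0.06,0]
    - [0,-0.06,0]
    - [0,-0.06,0]
  turn:
    - [0,0,0]
    - [0,0,0]
    - [0,0,0]
    - [0,0,0]
    - [0,0,0]
  gripper: [-1,-1,-1,-1,-1]

```text
time: 13.42
ee_pos: [575.7, 202.0, 90.5]
eef_rot: [0.001, 0.701, 0.713, 0.002]
force: [2.0, -0.0, 0.6]
grip_width: -0.3
grip_force: 0.6
```

Call:
play_rows:
  delta_pos:
    - [0,-0.06,0]
    - [0,-0.06,0]
    - [0,-0.04,0]
    - [0,0,0]
    - [0,0,0]
  turn:
    - [0,0,0]
    - [0,0,0]
    - [0,0,0]
    - [0,0,0]
    - [0,0,0]
  gripper: [-1,-1,-1,-1,-1]

```text
time: 13.83
ee_pos: [527.8, 201.5, 90.1]
eef_rot: [0.001, 0.701, 0.713, 0.001]
force: [0.5, 0.8, 0.2]
grip_width: 0.2
grip_force: 0.0
```

```bash
python3 -c "
from h import *
go(535,208,42,91)
im=viewer.get_image('scene')
for c in blobs(im,(0,150,60),(6,255,255),(200,170,320,300))[:2]: print(cv2.boundingRect(c),cv2.contourArea(c))"
```

```text
t 13.83 pos [527.8 201.5  90.1] th 91.0 w 0.2 F [0.5 0.8 0.2] 
 now [0.021 0.024 0.16 ] | after turn [0.021 0.024 0.16 ] turn [ 0.003 -0.    -0.   ]
(224, 228, 59, 42) 527.0
```

Call:
play_rows:
  delta_pos:
    - [0,0,0.08]
    - [0,0,0.07]
    - [0,0,0.02]
    - [0,0,0.01]
    - [0,0,0.006]
  turn:
    - [0,0,0]
    - [0,0,0]
    - [0,0,0]
    - [0,0,0]
    - [0,0,0]
  gripper: [-1,-1,-1,-1,-1]

```text
time: 14.3
ee_pos: [508.1, 199.8, 31.3]
eef_rot: [-0.011, 0.702, 0.712, -0.015]
force: [-36.9, 3.0, 38.4]
grip_width: 0.1
grip_force: 24.6
```

```bash
python3 -c "
from h import *
go(510,376,150,91)"
```

```text
t 14.3 pos [508.1 199.8  31.3] th 90.9 w 0.1 F [-36.9   3.   38.4] 
 now [ 0.585  0.001 -0.399] | after turn [ 0.587  0.017 -0.396] turn [-0.035  0.004 -0.002]
```

Call:
play_rows:
  delta_pos:
    - [0,0,-0.05]
    - [0,0,-0.12]
    - [0,0,-0.12]
    - [0.05,0,-0.12]
    - [0.1,0,0]
  turn:
    - [0,0,0]
    - [0,0,0]
    - [0,0,0]
    - [0,0,0]
    - [0,0,0]
  gripper: [-1,-1,-1,-1,-1]

```text
time: 14.72
ee_pos: [533.4, 246.5, 164.6]
eef_rot: [0.005, 0.702, 0.712, 0.007]
force: [1.0, 0.9, 0.2]
grip_width: 0.1
grip_force: 0.0
```

Call:
play_rows:
  delta_pos:
    - [0.12,0,0]
    - [0.12,0,0]
    - [0.12,0,0]
    - [0.08,0,0]
    - [0,0,0]
  turn:
    - [0,0,0]
    - [0,0,0]
    - [0,0,0]
    - [0,0,0]
    - [0,0,0]
  gripper: [-1,-1,0,1,1]

```text
time: 15.13
ee_pos: [526.5, 384.6, 156.9]
eef_rot: [0.0, 0.7, 0.714, 0.003]
force: [0.4, 0.8, 0.4]
grip_width: 35.9
grip_force: 0.0
```

```bash
python3 -c "
from h import *
go(510,376,150,91)
a=viewer.get_image('scene')[185:310,185:345]; b=viewer.get_image('top'); cv2.imwrite('pics/p6t.png',b)
cv2.imwrite('pics/p6.png',cv2.resize(a,(768,600),interpolation=cv2.INTER_CUBIC))"
```

```text
t 15.13 pos [526.5 384.6 156.9] th 91.2 w 35.9 F [0.4 0.8 0.4] 
 now [-0.028 -0.056  0.023] | after turn [-0.028 -0.055  0.023] turn [ 0.005 -0.004  0.003]
```

View pics/p6.png

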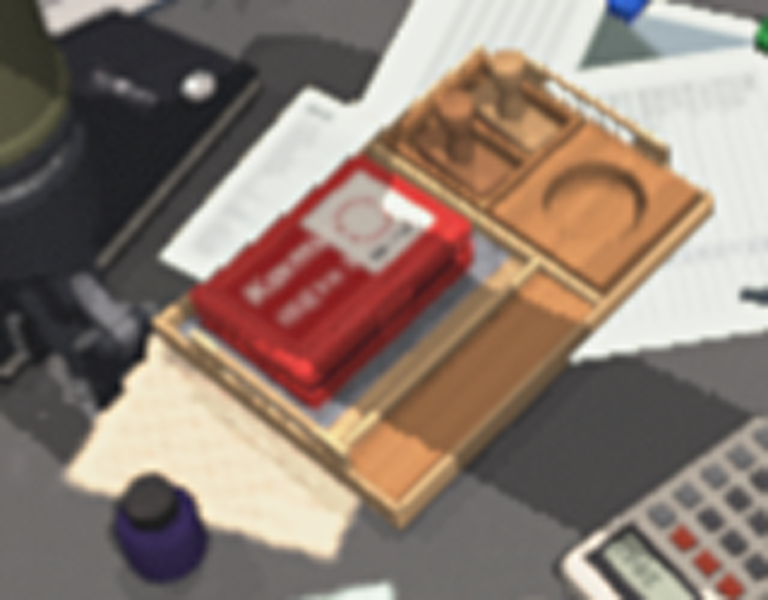

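```bash
python3 - <<'E'
from h import *
for a in (0,.1,.2,.3):
    for y in (274,140):
        X=(609-101*np.cos(a)+14*np.sin(a),y,22+101*np.sin(a)+14*np.cos(a))
        p=proj("scene",X); print(a,y,((p-[184.9,184.9])*4.8).round(), proj("top",X).round(1))
b=cv2.imread('pics/p6t.png')
for c in blobs(b,(0,150,60),(6,255,255),(215,140,290,215))[:1]: print(cv2.minAreaRect(c),cv2.boundingRect(c))
E
```

```text
0 274 [307. 386.] [229.3 198.3]
0 140 [482. 234.] [270.3 198. ]
0.1 274 [302. 374.] [228.7 197.2]
0.1 140 [478. 222.] [270.  196.9]
0.2 274 [296. 360.] [228.  195.8]
0.2 140 [473. 208.] [269.7 195.5]
0.3 274 [289. 346.] [227.4 194.2]
0.3 140 [467. 194.] [269.4 193.9]
((249.5, 183.0), (30.0, 41.0), 90.0) (229, 168, 42, 31)
```

Call:
play_rows:
  delta_pos:
    - [-0.028,-0.055,0.02]
    - [0,0,0.08]
    - [0,0,0]
    - [0,0,0]
    - [0,0,0]
  turn:
    - [0,0,0]
    - [0,0,0]
    - [0,0,0]
    - [0,0,0]
    - [0,0,0]
  gripper: [1,1,1,1,1]

```text
time: 15.65
ee_pos: [509.6, 369.3, 127.4]
eef_rot: [0.001, 0.702, 0.713, 0.001]
force: [-0.4, -0.1, 0.0]
grip_width: 85.5
grip_force: 0.0
```

```bash
python3 -c "
from h import *
go(510,375.5,19,91)"
```

```text
t 15.65 pos [509.6 369.3 127.4] th 90.9 w 85.5 F [-0.4 -0.1  0. ] 
 now [0.02  0.001 0.361] | after turn [0.021 0.002 0.361] turn [ 0.003 -0.    -0.002]
```

Call:
play_rows:
  delta_pos:
    - [0.02,0.002,0.09]
    - [0,0,0.09]
    - [0,0,0.09]
    - [0,0,0.06]
    - [0,0,0.03]
  turn:
    - [0,0,0]
    - [0,0,0]
    - [0,0,0]
    - [0,0,0]
    - [0,0,0]
  gripper: [1,1,1,1,1]

```text
time: 16.07
ee_pos: [509.3, 375.3, 17.3]
eef_rot: [0.001, 0.701, 0.713, -0.0]
force: [-0.1, -0.9, -0.1]
grip_width: 85.3
grip_force: 0.0
```

Call:
play_rows:
  delta_pos:
    - [0,0,0]
    - [0,0,0]
    - [0,0,0]
    - [0,0,0]
    - [0,0,0]
  turn:
    - [0,0,0]
    - [0,0,0]
    - [0,0,0]
    - [0,0,0]
    - [0,0,0]
  gripper: [0.5,0.2,0,-0.3,-0.6]

```text
time: 16.48
ee_pos: [511.0, 376.8, 21.0]
eef_rot: [0.001, 0.701, 0.713, 0.003]
force: [0.1, -0.9, 4.6]
grip_width: 42.7
grip_force: 30.5
```

Call:
play_rows:
  delta_pos:
    - [0,0,0]
    - [0,0,0]
    - [0,0,0]
    - [0,0,-0.03]
    - [0,0,-0.08]
  turn:
    - [0,0,0]
    - [0,0,0]
    - [0,0,0]
    - [0,0,0]
    - [0,0,0]
  gripper: [-1,-1,-1,-1,-1]

```text
time: 16.9
ee_pos: [506.6, 374.4, 49.7]
eef_rot: [-0.0, 0.701, 0.713, -0.003]
force: [-0.6, -0.7, -0.5]
grip_width: 42.5
grip_force: 30.8
```

Call:
play_rows:
  delta_pos:
    - [0,0,-0.12]
    - [0,0,-0.12]
    - [0,0,-0.05]
    - [0,0,0]
    - [0,0,0]
  turn:
    - [0,0,0]
    - [0,0,0]
    - [0,0,0]
    - [0,0,0]
    - [0,0,0]
  gripper: [-1,-1,-1,-1,-1]

```text
time: 17.32
ee_pos: [509.2, 376.2, 140.2]
eef_rot: [0.001, 0.701, 0.713, 0.002]
force: [-0.2, -0.4, -2.3]
grip_width: 42.3
grip_force: 30.8
```

```bash
python3 -c "
from h import *
go(482,74.5,120,91)
im=viewer.get_image('scene')
for c in blobs(im,(110,40,0),(160,255,120),(190,220,300,320))[:2]: print(cv2.boundingRect(c),cv2.contourArea(c))"
```

```text
t 17.32 pos [509.2 376.2 140.2] th 91.0 w 42.3 F [-0.2 -0.4 -2.3] 
 now [-1.004 -0.108  0.066] | after turn [-1.004 -0.108  0.067] turn [ 0.004 -0.001 -0.   ]
(200, 265, 19, 17) 113.5
```

Call:
play_rows:
  delta_pos:
    - [-0.07,-0.008,0]
    - [-0.12,-0.012,0]
    - [-0.12,-0.012,0]
    - [-0.12,-0.013,0]
    - [-0.12,-0.013,0]
  turn:
    - [0,0,0]
    - [0,0,0]
    - [0,0,0]
    - [0,0,0]
    - [0,0,0]
  gripper: [-1,-1,-1,-1,-1]

```text
time: 17.78
ee_pos: [491.9, 208.8, 136.2]
eef_rot: [-0.0, 0.701, 0.713, -0.002]
force: [1.4, -0.5, -1.4]
grip_width: 42.5
grip_force: 30.8
```

Call:
play_rows:
  delta_pos:
    - [-0.12,-0.013,0]
    - [-0.12,-0.013,0]
    - [-0.12,-0.013,0]
    - [-0.09,-0.01,0]
    - [0,0,0.06]
  turn:
    - [0,0,0]
    - [0,0,0]
    - [0,0,0]
    - [0,0,0]
    - [0,0,0]
  gripper: [-1,-1,-1,-1,-1]

```text
time: 18.2
ee_pos: [481.5, 71.1, 120.9]
eef_rot: [0.002, 0.702, 0.712, 0.0]
force: [0.3, 0.4, -1.1]
grip_width: 42.5
grip_force: 30.8
```

Call:
play_rows:
  delta_pos:
    - [0,0,0.06]
    - [0,0,0.06]
    - [0,0,0]
    - [0,0,0]
    - [0,0,0]
  turn:
    - [0,0,0]
    - [0,0,0]
    - [0,0,0]
    - [0,0,0]
    - [0,0,0]
  gripper: [-1,-1,-1,-1,-1]

```text
time: 18.62
ee_pos: [481.6, 75.6, 84.2]
eef_rot: [0.0, 0.701, 0.713, 0.0]
force: [1.1, 0.0, -1.0]
grip_width: 42.4
grip_force: 30.9
```

```bash
python3 -c "
from h import *
go(482,74.5,27.5,91)"
```

```text
t 18.62 pos [481.6  75.6  84.2] th 91.0 w 42.4 F [ 1.1  0.  -1. ] 
 now [-0.004  0.001  0.189] | after turn [-0.004  0.001  0.189] turn [ 0.  0. -0.]
```

Call:
play_rows:
  delta_pos:
    - [-0.003,0,0.06]
    - [0,0,0.05]
    - [0,0,0.04]
    - [0,0,0.02]
    - [0,0,0.01]
  turn:
    - [0,0,0]
    - [0,0,0]
    - [0,0,0]
    - [0,0,0]
    - [0,0,0]
  gripper: [-1,-1,-1,-1,-1]

```text
time: 19.03
ee_pos: [482.3, 74.8, 30.6]
eef_rot: [0.001, 0.701, 0.713, 0.001]
force: [-0.9, -0.1, -0.6]
grip_width: 42.6
grip_force: 30.9
```

Call:
play_rows:
  delta_pos:
    - [0,0,0.006]
    - [0,0,0]
    - [0,0,0]
    - [0,0,0]
    - [0,0,0]
  turn:
    - [0,0,0]
    - [0,0,0]
    - [0,0,0]
    - [0,0,0]
    - [0,0,0]
  gripper: [-1,-1,-1,-1,-1]

```text
time: 19.45
ee_pos: [482.7, 74.6, 29.5]
eef_rot: [0.001, 0.701, 0.713, 0.001]
force: [0.2, 0.7, 0.0]
grip_width: 42.5
grip_force: 30.9
```

Call:
play_rows:
  delta_pos:
    - [0,0,0]
    - [0,0,0]
    - [0,0,0]
    - [0,0,-0.02]
    - [0,0,-0.06]
  turn:
    - [0,0,0]
    - [0,0,0]
    - [0,0,0]
    - [0,0,0]
    - [0,0,0]
  gripper: [0.2,0.35,0.35,0.35,0.35]

```text
time: 19.87
ee_pos: [480.3, 74.4, 51.6]
eef_rot: [-0.001, 0.701, 0.713, -0.001]
force: [-0.2, 0.9, 0.5]
grip_width: 57.9
grip_force: 0.0
```

Call:
play_rows:
  delta_pos:
    - [0,0,-0.12]
    - [0,0,-0.12]
    - [0.1,0.04,0]
    - [0.12,0.05,0]
    - [0.12,0.05,0]
  turn:
    - [0,0,0]
    - [0,0,0]
    - [0,0,0]
    - [0,0,0]
    - [0,0,0]
  gripper: [0.35,0.35,-1,-1,-1]

```text
time: 20.28
ee_pos: [523.2, 177.9, 127.0]
eef_rot: [0.002, 0.702, 0.712, 0.002]
force: [0.8, 0.1, -0.7]
grip_width: 21.9
grip_force: 0.0
```

Call:
play_rows:
  delta_pos:
    - [0.08,0.05,0.08]
    - [0,0,0.08]
    - [0,0,0.06]
    - [0,0,0]
    - [0,0,0]
  turn:
    - [0,0,0]
    - [0,0,0]
    - [0,0,0]
    - [0,0,0]
    - [0,0,0]
  gripper: [-1,-1,-1,-1,-1]

```text
time: 20.7
ee_pos: [535.9, 201.3, 58.4]
eef_rot: [0.0, 0.701, 0.713, -0.001]
force: [0.4, 0.4, -0.1]
grip_width: -0.1
grip_force: 0.0
```

```bash
python3 -c "
from h import *
go(530,207,40,91)"
```

```text
t 20.7 pos [535.9 201.3  58.4] th 91.0 w -0.1 F [ 0.4  0.4 -0.1] 
 now [ 0.019 -0.019  0.061] | after turn [ 0.019 -0.019  0.061] turn [-0.001  0.001 -0.   ]
```

Slow probe/press on the lid: contact near z = 37 mm means it is shut.

Call:
play_rows:
  delta_pos:
    - [0.01,-0.015,0.02]
    - [0,0,0.015]
    - [0,0,0.01]
    - [0,0,0.007]
    - [0,0,0]
  turn:
    - [0,0,0]
    - [0,0,0]
    - [0,0,0]
    - [0,0,0]
    - [0,0,0]
  gripper: [-1,-1,-1,-1,-1]

```text
time: 21.12
ee_pos: [532.5, 204.2, 43.5]
eef_rot: [0.001, 0.701, 0.713, 0.001]
force: [0.8, 0.2, -1.3]
grip_width: 0.1
grip_force: 0.0
```

Call:
play_rows:
  delta_pos:
    - [0,0,0.006]
    - [0,0,0]
    - [0,0,0.006]
    - [0,0,0]
    - [0,0,0]
  turn:
    - [0,0,0]
    - [0,0,0]
    - [0,0,0]
    - [0,0,0]
    - [0,0,0]
  gripper: [-1,-1,-1,-1,-1]

```text
time: 21.53
ee_pos: [532.5, 204.4, 39.8]
eef_rot: [0.001, 0.701, 0.713, 0.001]
force: [-0.8, 0.2, -0.1]
grip_width: 0.5
grip_force: 0.0
```

Call:
play_rows:
  delta_pos:
    - [0,0,0.007]
    - [0,0,0]
    - [0,0,0.005]
    - [0,0,0]
    - [0,0,0]
  turn:
    - [0,0,0]
    - [0,0,0]
    - [0,0,0]
    - [0,0,0]
    - [0,0,0]
  gripper: [-1,-1,-1,-1,-1]

```text
time: 21.95
ee_pos: [532.6, 204.5, 36.2]
eef_rot: [0.001, 0.701, 0.713, 0.001]
force: [0.1, -0.2, 0.3]
grip_width: 0.1
grip_force: 0.1
```

Call:
play_rows:
  delta_pos:
    - [0,0,-0.05]
    - [0,0,-0.12]
    - [0,0,-0.13]
    - [0,0,-0.13]
    - [0,0,0]
  turn:
    - [0,0,0]
    - [0,0,0]
    - [0,0,0]
    - [0,0,0.08]
    - [0,0,0.1]
  gripper: [-1,-1,-1,-1,-1]

```text
time: 22.37
ee_pos: [537.2, 206.0, 173.2]
eef_rot: [0.003, 0.766, 0.642, 0.007]
force: [2.2, 0.3, 0.3]
grip_width: -0.2
grip_force: 0.0
```

```bash
python3 - <<'E'
from h import *
go(638,-238,130,74)
b=viewer.get_image('top'); s=viewer.get_image('scene')
cv2.imwrite('pics/p7t.png',b); cv2.imwrite('pics/p7s.png',s)
for n,im,r in (('top',b,(355,140,415,180)),('scene',s,(310,130,360,170))):
    c=blobs(im,(75,60,40),(105,255,255),r); 
    for k in c[:2]: print(n,cv2.minAreaRect(k),cv2.contourArea(k))
E
```

```text
t 22.37 pos [537.2 206.  173.2] th 80.0 w -0.2 F [2.2 0.3 0.3] 
 now [-1.4    0.587  0.143] | after turn [-1.33   0.731  0.144] turn [ 0.014 -0.007  0.099]
top ((375.26605224609375, 158.77981567382812), (27.585397720336914, 5.746957778930664), 16.699243545532227) 120.0
scene ((331.0171203613281, 151.0376739501953), (5.213917255401611, 25.98682403564453), 65.55604553222656) 100.0
```

Call:
play_rows:
  delta_pos:
    - [0,0,0]
    - [-0.07,0.04,0]
    - [-0.11,0.06,0]
    - [-0.11,0.06,0]
    - [-0.11,0.06,0]
  turn:
    - [0,0,0.095]
    - [0,0,0]
    - [0,0,0]
    - [0,0,0]
    - [0,0,0]
  gripper: [-1,-1,-1,-1,-1]

```text
time: 22.88
ee_pos: [562.2, 70.1, 163.2]
eef_rot: [-0.001, 0.795, 0.607, -0.001]
force: [0.8, 0.2, 0.8]
grip_width: -0.2
grip_force: 0.0
```

Call:
play_rows:
  delta_pos:
    - [-0.11,0.06,0]
    - [-0.11,0.06,0]
    - [-0.11,0.06,0]
    - [-0.11,0.06,0]
    - [-0.11,0.06,0]
  turn:
    - [0,0,0]
    - [0,0,0]
    - [0,0,0]
    - [0,0,0]
    - [0,0,0]
  gripper: [-1,-1,0,0.6,0.6]

```text
time: 23.3
ee_pos: [604.8, -113.4, 163.1]
eef_rot: [-0.001, 0.795, 0.606, -0.001]
force: [-0.2, 0.8, 0.2]
grip_width: 35.7
grip_force: 0.0
```

Call:
play_rows:
  delta_pos:
    - [-0.11,0.06,0]
    - [-0.11,0.06,0]
    - [-0.11,0.06,0]
    - [-0.05,0.03,0.05]
    - [0,0,0]
  turn:
    - [0,0,0]
    - [0,0,0]
    - [0,0,0]
    - [0,0,0]
    - [0,0,0]
  gripper: [0.6,0.6,0.6,0.6,0.6]

```text
time: 23.72
ee_pos: [635.0, -242.7, 145.6]
eef_rot: [-0.001, 0.796, 0.605, -0.001]
force: [0.3, -0.3, -0.1]
grip_width: 68.4
grip_force: 0.0
```

```bash
python3 -c "
from h import *
go(638,-238,5,74.3)"
```

```text
t 23.72 pos [ 635.  -242.7  145.6] th 74.4 w 68.4 F [ 0.3 -0.3 -0.1] 
 now [0.018 0.007 0.469] | after turn [0.018 0.005 0.469] turn [-0.003  0.     0.002]
```

Call:
play_rows:
  delta_pos:
    - [0.018,0.006,0.1]
    - [0,0,0.12]
    - [0,0,0.1]
    - [0,0,0.06]
    - [0,0,0.05]
  turn:
    - [0,0,0]
    - [0,0,0]
    - [0,0,0]
    - [0,0,0]
    - [0,0,0]
  gripper: [0.6,0.6,0.6,0.6,0.6]

```text
time: 24.13
ee_pos: [636.5, -231.4, 17.0]
eef_rot: [-0.003, 0.795, 0.606, -0.001]
force: [0.2, 0.4, -0.7]
grip_width: 68.1
grip_force: 0.0
```

Call:
play_rows:
  delta_pos:
    - [0,0,0.025]
    - [0,0,0.01]
    - [0,0,0]
    - [0,0,0]
    - [0,0,0]
  turn:
    - [0,0,0]
    - [0,0,0]
    - [0,0,0]
    - [0,0,0]
    - [0,0,0]
  gripper: [0.6,0.6,0.2,-0.2,-0.5]

```text
time: 24.55
ee_pos: [640.8, -234.0, 12.2]
eef_rot: [0.002, 0.796, 0.605, 0.001]
force: [0.6, 0.3, -0.2]
grip_width: 32.3
grip_force: 0.0
```

Call:
play_rows:
  delta_pos:
    - [0,0,0]
    - [0,0,0]
    - [0,0,0]
    - [0,0,0]
    - [0,0,0]
  turn:
    - [0,0,0]
    - [0,0,0]
    - [0,0,0]
    - [0,0,0]
    - [0,0,0]
  gripper: [-0.7,-0.9,-1,-1,-1]

```text
time: 24.97
ee_pos: [640.9, -234.3, 12.4]
eef_rot: [0.002, 0.796, 0.605, 0.002]
force: [-0.8, 0.9, 6.8]
grip_width: 16.5
grip_force: 30.1
```

Call:
play_rows:
  delta_pos:
    - [0,0,-0.03]
    - [0,0,-0.1]
    - [0,0,-0.12]
    - [0,0,-0.12]
    - [0,0,0]
  turn:
    - [0,0,0]
    - [0,0,0]
    - [0,0,0]
    - [0,0,0]
    - [0,0,0]
  gripper: [-1,-1,-1,-1,-1]

```text
time: 25.38
ee_pos: [644.4, -235.9, 130.6]
eef_rot: [0.007, 0.796, 0.605, 0.004]
force: [0.3, -0.7, 0.7]
grip_width: 16.4
grip_force: 29.5
```

```bash
python3 -c "
from h import *
go(455.5,206,110,91)"
```

```text
t 25.38 pos [ 644.4 -235.9  130.6] th 74.5 w 16.4 F [ 0.3 -0.7  0.7] 
 now [ 1.251 -1.002  0.051] | after turn [ 1.484 -0.604  0.069] turn [ 0.015  0.004 -0.275]
```

```bash
python3 - <<'E'
from h import *
s=viewer.get_image('scene')
cv2.imwrite('pics/p8.png',cv2.resize(s[80:180,280:410],(780,600),interpolation=cv2.INTER_CUBIC))
E
```

```text
(no output)
```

View pics/p8.png

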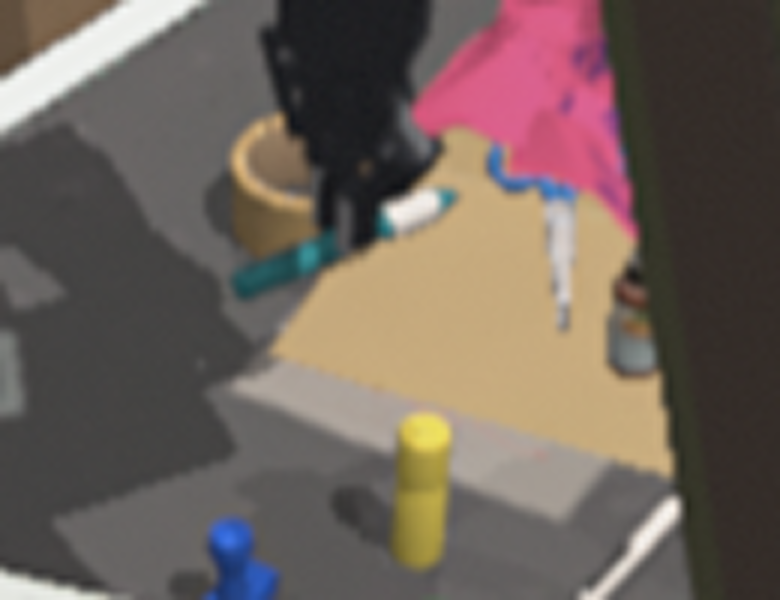

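The marker is held level and near its middle (teal end at (240,280), tip at (455,195)), clear of the yellow tube and the dropper.

Call:
play_rows:
  delta_pos:
    - [0,0,0]
    - [0,0,0]
    - [0,0,0]
    - [0.08,-0.033,0]
    - [0.11,-0.045,0]
  turn:
    - [0,0,-0.09]
    - [0,0,-0.09]
    - [0,0,-0.095]
    - [0,0,0]
    - [0,0,0]
  gripper: [-1,-1,-1,-1,-1]

```text
time: 25.85
ee_pos: [615.7, -179.2, 120.7]
eef_rot: [0.001, 0.702, 0.712, 0.0]
force: [-0.4, 0.8, 1.0]
grip_width: 16.3
grip_force: 29.5
```

Call:
play_rows:
  delta_pos:
    - [0.11,-0.045,0]
    - [0.11,-0.045,0]
    - [0.11,-0.045,0]
    - [0.11,-0.045,0]
    - [0.11,-0.045,0]
  turn:
    - [0,0,0]
    - [0,0,0]
    - [0,0,0]
    - [0,0,0]
    - [0,0,0]
  gripper: [-1,-1,-1,-1,-1]

```text
time: 26.27
ee_pos: [543.0, -12.1, 120.8]
eef_rot: [-0.0, 0.701, 0.713, 0.0]
force: [-0.1, -0.3, -0.4]
grip_width: 16.4
grip_force: 29.5
```

Call:
play_rows:
  delta_pos:
    - [0.11,-0.045,0]
    - [0.11,-0.045,0]
    - [0.11,-0.045,0]
    - [0.11,-0.045,0]
    - [0.11,-0.045,0]
  turn:
    - [0,0,0]
    - [0,0,0]
    - [0,0,0]
    - [0,0,0]
    - [0,0,0]
  gripper: [-1,-1,-1,-1,-1]

```text
time: 26.68
ee_pos: [472.8, 151.4, 120.8]
eef_rot: [0.0, 0.701, 0.713, -0.0]
force: [1.3, 1.0, -0.1]
grip_width: 16.3
grip_force: 29.5
```

Call:
play_rows:
  delta_pos:
    - [0.11,-0.045,0]
    - [0.05,-0.02,0]
    - [0,0,0]
    - [0,0,0]
    - [0,0,0]
  turn:
    - [0,0,0]
    - [0,0,0]
    - [0,0,0]
    - [0,0,0]
    - [0,0,0]
  gripper: [-1,-1,-1,-1,-1]

```text
time: 27.1
ee_pos: [454.2, 197.4, 121.1]
eef_rot: [0.001, 0.701, 0.713, 0.0]
force: [0.5, -0.7, -0.3]
grip_width: 16.8
grip_force: 29.5
```

```bash
python3 - <<'E'
from h import *
go(455.5,206,26,91)
s=viewer.get_image('scene'); t=viewer.get_image('top')
z=arm.sense()['ee_pos'][2]-2
for n,im,r in (('scene',s,(190,190,330,310)),('top',t,(200,150,330,250))):
    c=np.vstack(blobs(im,(75,60,30),(105,255,255),r,4)).reshape(-1,2).astype(float)
    ax=np.linalg.svd(c-c.mean(0),full_matrices=False)[2][0]; u=c@ax
    a,b=c[u.argmin()],c[u.argmax()]
    A,B=plane(n,a,z),plane(n,b,z); print(n,a,b,A.round(),B.round(),((A+B)/2).round(1),np.linalg.norm(A-B).round())
E
```

```text
t 27.1 pos [454.2 197.4 121.1] th 91.0 w 16.8 F [ 0.5 -0.7 -0.3] 
 now [0.029 0.004 0.317] | after turn [0.029 0.005 0.317] turn [0.001 0.001 0.   ]
scene [303. 222.] [263. 257.] [453. 125. 119.] [452. 265. 119.] [452.5 195.1 119.3] 140.0
top [255. 210.] [303. 241.] [458. 177. 119.] [363.  32. 119.] [410.8 104.5 119.3] 173.0
```

Call:
play_rows:
  delta_pos:
    - [0.036,0.007,0.06]
    - [0,0,0.08]
    - [0,0,0.08]
    - [0,0,0.05]
    - [0,0,0.02]
  turn:
    - [0,0,0]
    - [0,0,0]
    - [0,0,0]
    - [0,0,0]
    - [0,0,0]
  gripper: [-1,-1,-1,-1,-1]

```text
time: 27.62
ee_pos: [455.5, 207.1, 32.3]
eef_rot: [-0.0, 0.702, 0.712, -0.001]
force: [-0.7, -0.6, -0.2]
grip_width: 16.4
grip_force: 29.5
```

Call:
play_rows:
  delta_pos:
    - [0,0,0.015]
    - [0,0,0.006]
    - [0,0,0]
    - [0,0,0]
    - [0,0,0]
  turn:
    - [0,0,0]
    - [0,0,0]
    - [0,0,0]
    - [0,0,0]
    - [0,0,0]
  gripper: [-1,-1,-1,-1,-1]

```text
time: 28.03
ee_pos: [457.4, 209.0, 29.1]
eef_rot: [0.001, 0.701, 0.713, 0.002]
force: [0.6, -0.1, 0.2]
grip_width: 16.5
grip_force: 29.5
```

```bash
python3 -c "
from h import *
go(455.5,209,25,91)"
```

```text
t 28.03 pos [457.4 209.   29.1] th 91.0 w 16.5 F [ 0.6 -0.1  0.2] 
 now [ 0.    -0.006  0.014] | after turn [ 0.    -0.006  0.014] turn [ 0.004 -0.001 -0.001]
```

Lower 4 mm, open a little, lift and retreat to the side.

Call:
play_rows:
  delta_pos:
    - [0,-0.005,0.008]
    - [0,0,0.006]
    - [0,0,0]
    - [0,0,0]
    - [0,0,0]
  turn:
    - [0,0,0]
    - [0,0,0]
    - [0,0,0]
    - [0,0,0]
    - [0,0,0]
  gripper: [-1,-1,-1,-0.4,-0.3]

```text
time: 28.45
ee_pos: [455.1, 208.9, 24.1]
eef_rot: [0.001, 0.701, 0.713, 0.001]
force: [-1.0, 0.1, 0.1]
grip_width: 29.8
grip_force: 0.0
```

Call:
play_rows:
  delta_pos:
    - [0,0,0]
    - [0,0,-0.03]
    - [0,0,-0.08]
    - [0,0,-0.12]
    - [0,0,-0.13]
  turn:
    - [0,0,0]
    - [0,0,0]
    - [0,0,0]
    - [0,0,0]
    - [0,0,0]
  gripper: [-0.1,-0.1,-0.1,-0.1,-0.1]

```text
time: 28.87
ee_pos: [453.3, 208.2, 132.4]
eef_rot: [-0.0, 0.701, 0.713, -0.001]
force: [0.3, 0.0, 1.0]
grip_width: 38.4
grip_force: 0.0
```

Call:
play_rows:
  delta_pos:
    - [0,0,-0.13]
    - [-0.1,0,-0.1]
    - [-0.12,0,0]
    - [-0.12,0,0]
    - [-0.12,0,0]
  turn:
    - [0,0,0]
    - [0,0,0]
    - [0,0,0]
    - [0,0,0]
    - [0,0,0]
  gripper: [-0.1,-0.1,-0.1,-0.1,-0.1]

```text
time: 29.28
ee_pos: [457.2, 70.3, 202.3]
eef_rot: [0.002, 0.7, 0.714, 0.002]
force: [0.4, 0.2, -0.3]
grip_width: 38.7
grip_force: 0.0
```

Call:
play_rows:
  delta_pos:
    - [-0.12,0,0]
    - [-0.12,0,0]
    - [-0.12,0,0]
    - [-0.12,0,0]
    - [-0.12,0,0]
  turn:
    - [0,0,0]
    - [0,0,0]
    - [0,0,0]
    - [0,0,0]
    - [0,0,0]
  gripper: [-0.1,-0.1,-0.1,-0.1,-0.1]

```text
time: 29.7
ee_pos: [459.6, -110.2, 201.2]
eef_rot: [0.001, 0.701, 0.713, 0.001]
force: [0.5, -0.1, 0.2]
grip_width: 38.5
grip_force: 0.0
```

Call:
play_rows:
  delta_pos:
    - [-0.12,0,0]
    - [-0.12,0,0]
    - [-0.08,0,0]
    - [0,0,0]
    - [0,0,0]
  turn:
    - [0,0,0]
    - [0,0,0]
    - [0,0,0]
    - [0,0,0]
    - [0,0,0]
  gripper: [-0.1,-0.1,-0.1,-0.1,-0.1]

```text
time: 30.12
ee_pos: [461.5, -205.7, 200.8]
eef_rot: [0.001, 0.702, 0.712, 0.001]
force: [-0.6, 0.2, -0.7]
grip_width: 38.4
grip_force: 0.0
```

```bash
python3 - <<'E'
from h import *
s=viewer.get_image('scene'); t=viewer.get_image('top'); print(arm.sense()['ee_pos'])
cv2.imwrite('pics/fs.png',s); cv2.imwrite('pics/ft.png',t)
a=cv2.resize(s[185:295,205:345],(700,550),interpolation=cv2.INTER_CUBIC)
b=cv2.resize(s[100:190,290:430],(100*140//90,100)); 
cv2.imwrite('pics/f.png',a)
for n,im,r in (('scene',s,(205,195,345,300)),('top',t,(215,160,310,235))):
    bl=blobs(im,(75,60,30),(105,255,255),r,4)
    if not bl: print(n,'none'); continue
    c=np.vstack(bl).reshape(-1,2).astype(float); ax=np.linalg.svd(c-c.mean(0),full_matrices=False)[2][0]; u=c@ax
    A,B=plane(n,c[u.argmin()],21),plane(n,c[u.argmax()],21); print(n,A.round(),B.round(),((A+B)/2).round(1))
# ballpen/dropper change between start and now
for n,im,r in (('scene',s,(375,115,400,185)),('top',t,(375,175,440,220))):
    o=cv2.imread(f'pics/{n}0.png'); x0,y0,x1,y1=r
    print(n,cv2.phaseCorrelate(np.float32(cv2.cvtColor(o[y0:y1,x0:x1],6)),np.float32(cv2.cvtColor(im[y0:y1,x0:x1],6))))
E
```

```text
[ 461.20054692 -203.73805503  200.59508492]
scene [456. 139.  21.] [453. 275.  21.] [454.2 206.9  21. ]
top [448. 273.  21.] [454. 139.  21.] [450.9 206.   21. ]
scene ((0.6528969114258736, 0.15538356854106183), 0.7069327651129829)
top ((0.426641566202008, 1.0871438427610656), 0.33438852215990605)
```

View pics/f.png

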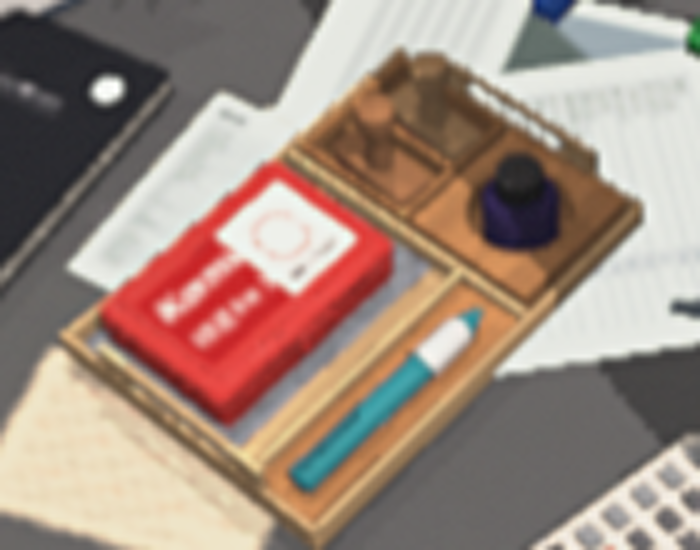

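The final view shows the lid flush, both stamps in their pockets, the bottle at (520,205) in the well and the marker at (390,400) on the shelf. I'll hand it in.

```bash
python3 -c "
from workcell import hand_in
print(hand_in())"
```

```text
the job is handed in; nothing more can be done
None
```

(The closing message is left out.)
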